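# Check the balance: brass weight from the accessory crate, cover folded shut

## Robot

A 6-joint arm with a two-finger parallel gripper is mounted at the origin on the work surface. World frame = base frame: x ahead of the robot, y to its left, z up, the work surface at z = 0. Lengths are in m, angles in degrees, forces in N, time in s.
With the tool pointing down it reaches from about 0.25 to 0.725 m from the base axis. Payload 9.7 kg.
Tool frame: the origin (TCP) lies between the finger pads; the fingertips stand bot.tcp_to_tips ahead of it and the grasp point (between the pads) lies 2 mm behind it (bot.tcp_to_tips is the distance from the TCP to the fingertips, in m); z points along the fingers, y is the line along which they close (so a half turn about z gives the same grasp; the last joint's range is limited). The gripper opens to 85 mm and grips with 20 to 120 N. Pads are 22 mm wide; open, the fingers measure 114 mm over their backs; the gripper's body (76 mm by 85 mm) begins 54 mm behind the grasp point. The pads swing forward as they close: fully open they stand 13 mm farther back than shut.
Start: joints at [-76.948, 4.979, 10.078, 95.1, 0, 90], TCP at [0.124, -0.536, 0.248] pointing down, gripper open.
Joint ranges: [-179.16, 179.16], [-48.56, 103.87], [-65.8, 70.77], [-126.05, 130.52], [-82.76, 87.17], [-180, 180]. Speed limits (degrees/s): [127.2, 127.2, 147.25, 180, 180, 180].

## Interface

Orientations are given as [roll, pitch, yaw] about the fixed x, y, z axes, in that order (R = Rz(yaw) Ry(pitch) Rx(roll)).
In Python, from workcell import sensors, camera, camera_params, bot gives the robot as it stands.
- The arm moves only by the tool apply_moves, never from a script. Its argument "motion" is a list of rows, each an object with "jaw": the opening, from -1 (shut) to 1 (fully open); "xyz": the shift along the tool's x, y, z in mm, a list of three; "twist": the turn about the tool's z in rad. A call has 1 to 5 rows; each row is the pose to reach, as a shift and turn from the pose commanded when the call began, along the tool's axes at that moment; what a row does not reach only later rows make up. A row lasts 1/8 s, in which the tool goes at most 62.5 mm and 10.7 degrees, less where a joint would pass 70% of its speed; a pose out of reach is approached as far as the arm can. A call with a gripper value outside its range is refused whole. The fingers move at their own pace and stop on an object; "grip_force" is the grip in N (left out, the last holds). Time passes only in rows, so rows that repeat a pose let the fingers close. It gives the time, the measured TCP pose, the force, the opening and the grip force at its end, in the units of the state.
- sensors.get_obs(): the state, without advancing time (a new reading comes with each control period).
- camera(name): name is "side" or "top" or "wrist"; returns (picture, depth): 384x512x3 uint8, red, green, blue; 384x512 float32, m along the optical axis (not along the pixel's ray), 0 where there is no reading.
- camera_params(name): a dict with "mtx" (3x3 intrinsics, pixels), "k1" (the pictures are not rectified: a ray, as slopes to the right and down, at radius r is drawn at 1 + k1 r^2 times it, then the intrinsics apply), "rvec" (rotation vector, rad) and "tvec" (3), from world to camera coordinates, as OpenCV has them. Camera axes: x right, y down, z forward; pixel columns grow to the right and rows downward; lengths in m; the calibration is good to about 2 mm. A picture is of the moment at which its call begins: read the wrist's pose just before it. camera_params takes no time and is no camera call; for the wrist camera it gives the pose at the moment of the call.
- bot.job_done(): hands the job in; it is judged then, once.
The state is a dict: "time": time; "q": joint angles; "qd": joint speeds; "joint_efforts": joint torques, N m; "ee_pos": TCP position; "tcp_rot": TCP orientation; "wrist_force": force on the tool from outside, world axes, zero at the start; "torque": the same for the moment, N m; "opening": finger opening in m; "grasp_force": force on a finger pad.
Only numpy, scipy, OpenCV 4.12 (cv2) and the standard library are available. Lean on these libraries where they do the work, as an engineer would, in place of code of your own. Each camera call takes 0.05 s, during which the arm holds its last target. There are 200 camera calls.

## Task

Check the balance: pick the brass weight out of the crate of accessories and set it down gently, upright, in the middle of the balance's pan, and let go of it. Then fold the hinged draught cover fully down over it without slamming it. All the other parts stay in the crate, and the mortar, the beaker and the jar on the bench stay where they are.

Things in the scene. Friction and masses are not known exactly. Their poses are not given: they have to be found in the camera images.
- brass_weight: The target: a solid brass calibration weight (yellow metal), 300-480 g, standing upright in the crate. Body a cylinder 38 mm in diameter and 38 mm high, on it a neck 14 mm in diameter and a knob 24 mm in diameter from 46 to 54 mm height. Origin: centre of its underside, z up along its axis.
- steel_weight: A look-alike weight of the same shape and size but of silver-grey steel, standing in the crate; stays there. Origin: centre of its underside.
- stopper: Black rubber stopper in the crate, a cone frustum 30 mm (foot) to 38 mm (top) in diameter, 34 mm high. Origin: centre of its underside.
- vial: Small green glass jar with white cap in the crate, 32 mm in diameter, 48 mm high. Origin: centre of its underside.
- stir_bar: White stir bar lying in the crate, 48 x 12 x 12 mm, long along its x axis. Origin: centre of its underside.
- boss_head: Blue boss-head clamp in the crate, block 36 x 30 x 28 mm with a steel screw out of its +x side (to 30 mm from its origin) and a black cap 16 mm wide on top, 38 mm high in all. Origin: centre of its underside.
- small_bar: Small white stir bar lying in the crate, 24 x 9 x 9 mm, long along its x axis. Origin: centre of its underside.
- cap_nut: Small dark steel disc nut lying in the crate, 19 mm in diameter, 10 mm high. Origin: centre of its underside.
- crate_in (a point): Centre of the inner floor of the grey open crate (fixed to the bench), 4 mm above the bench. Inside 175 mm along x, 251 mm along y; walls 4 mm thick, rim 41 mm above this floor. Six larger parts stand in it in two rows, about 75 mm apart, with two small ones between the rows.
- pan_centre (a point): Centre of the upper face of the balance's round steel pan, 110 mm in diameter, 45 mm above the bench. Axes: x to the balance's rear, y to its hinge side, z up. Around it a square draught shield with clear walls 4 mm thick, 178 mm inside, rim 65 mm above this point. The white housing with the display reaches 180 mm to the front (-x), up to 38 mm above the bench.
- cover (a joint): Hinge angle of the draught cover in rad: 0 = folded down flat on the shield's rim (closed), 1.57 = standing upright, up to 2.1 = leaning outward. A stiff hinge (about 0.25 N m): it stays where it is left.
- cover_hinge (a point): Middle of the cover's hinge line, which runs along the balance's x, on the shield's outer top edge 93 mm along the balance's y from the pan's centre, 110 mm above the bench. Axes turn with the cover: its plate runs 186 mm along its own -y, 186 mm wide along x, 6 mm thick along +z (+z: outer face, up when closed, turned outward when upright). Blue frame, clear middle.
- cover_tab (a point): Middle of the small blue tab (60 mm wide along x, 14 mm long, 6 mm thick) at the cover's free edge, 198 mm from the hinge.
- mortar: White porcelain mortar with its pestle, 116 mm in diameter, 65 mm high (pestle to 100 mm), beyond the crate; bystander. Origin: centre of its underside.
- beaker: Empty glass beaker, 76 mm in diameter, 100 mm high, beyond the balance; bystander. Origin: centre of its underside.
- reagent: Amber jar with blue cap, 66 mm in diameter, 120 mm high, to the right of the crate; bystander. Origin: centre of its underside.
- pan: The balance's steel pan itself, a disc 110 mm in diameter and 6 mm thick, fixed to the balance. Origin: centre of its underside, 6 mm below pan_centre.

How it is judged (in metres and radians):
On the way:
1. the brass weight stands released in the middle of the pan, with the cover still up (horizontal distance between brass_weight and pan_centre below 0.022 m and z of brass_weight in the frame of pan_centre between -0.005 and 0.005 m and angle between brass_weight's own z axis and vertical below 0.1 rad and contact force between brass_weight and the fingers below 0.1 N and value of joint cover above 0.8 rad), for 0.2 s.
At the end, for the whole second after the job is handed in: The brass weight stands upright (within 0.1 rad) and at rest on the pan, its axis within 22 mm of the pan's centre; the cover is folded down to less than 0.05 rad; the seven other parts are in the crate (horizontal distance between brass_weight and pan_centre below 0.022 m and z of brass_weight in the frame of pan_centre between -0.005 and 0.005 m and angle between brass_weight's own z axis and vertical below 0.1 rad and x of steel_weight in the frame of crate_in between -0.09 and 0.09 m and y of steel_weight in the frame of crate_in between -0.128 and 0.128 m and z of each of steel_weight, stopper, vial, stir_bar, boss_head, small_bar, cap_nut in the frame of crate_in below 0.045 m and x of stopper in the frame of crate_in between -0.09 and 0.09 m and y of stopper in the frame of crate_in between -0.128 and 0.128 m and x of vial in the frame of crate_in between -0.09 and 0.09 m and y of vial in the frame of crate_in between -0.128 and 0.128 m and x of stir_bar in the frame of crate_in between -0.09 and 0.09 m and y of stir_bar in the frame of crate_in between -0.128 and 0.128 m and x of boss_head in the frame of crate_in between -0.09 and 0.09 m and y of boss_head in the frame of crate_in between -0.128 and 0.128 m and x of small_bar in the frame of crate_in between -0.09 and 0.09 m and y of small_bar in the frame of crate_in between -0.128 and 0.128 m and x of cap_nut in the frame of crate_in between -0.09 and 0.09 m and y of cap_nut in the frame of crate_in between -0.128 and 0.128 m and value of joint cover below 0.05 rad and linear speed of brass_weight below 0.02 m/s); the robot touches nothing.
It fails at once if the weight hits or is pressed hard onto the pan (more than 40 N) (contact force between brass_weight and pan above 40 N).
It fails at once if the weight is dropped onto the pan (faster than 0.4 m/s within 30 mm above it) (horizontal distance between brass_weight and pan_centre below 0.06 m and z of brass_weight in the frame of pan_centre below 0.03 m and linear speed of brass_weight above 0.4 m/s).
It fails at once if the cover is slammed (faster than 4 rad/s) (velocity of joint cover below -4 rad/s).
It fails at once if the mortar, beaker or jar is moved by more than 30 mm (distance of any of mortar, beaker, reagent from where it was at the start of the episode above 0.03 m).
It also fails if it takes over 58 s, if anything falls off the work surface, if the arm or the gripper's body presses on something with over 40 N, if the wrist force passes 120 N, or if a joint passes its speed limit or range.

## Working session

There is one attempt and no reset: what is moved stays moved. The work goes in short steps, Python scripts to look and compute and a tool call to move; the robot and the scene stay as the last step left them, time stands still between calls to the robot, and variables do not carry over. Pictures are saved under pics/ and viewed, at most 10 in all, crops included, and the job is handed in when it is done.

Besides the shell and the picture viewer there is one more tool, called as name(argument=value, ...) on one line, values as JSON. apply_moves: Moves the arm, as the interface text tells. Its arguments: {"type":"object","properties":{"motion":{"type":"array","items":{"type":"object","properties":{"jaw":{"type":"number"},"xyz":{"type":"array","items":{"type":"number"}},"twist":{"type":"number"}}}},"grip_force":{"type":"number"}},"required":["motion"]}

```bash
mkdir -p pics; cat > h.py <<'E'
import numpy as np, cv2
from workcell import sensors, camera, camera_params, bot
def cam(n):
    p=camera_params(n); R=cv2.Rodrigues(np.array(p['rvec'],float))[0]; return p,R,np.array(p['tvec'],float).ravel()
def rays(n,uv,c=None):
    p,R,t=c or cam(n); K=np.array(p['mtx'],float)
    x=cv2.undistortPoints(np.array(uv,float).reshape(-1,1,2),K,np.array([p['k1'],0,0,0,0.])).reshape(-1,2)
    d=np.c_[x,np.ones(len(x))]@R; return -R.T@t,d
def plane(n,uv,z,c=None):
    o,d=rays(n,uv,c); return o+d*((z-o[2])/d[:,2])[:,None]
def depthpts(n,dep,uv,c=None):
    o,d=rays(n,uv,c); uv=np.array(uv,int).reshape(-1,2); return o+d*dep[uv[:,1],uv[:,0]][:,None]
def shot(n,name):
    c=cam(n); im,de=camera(n); cv2.imwrite(f'pics/{name}.png',im[:,:,::-1]); np.savez(f'{name}.npz',im=im,de=de,rvec=c[0]['rvec'],tvec=c[2]); return im,de,c
E
python3 - <<'E'
from h import *
a=shot('top','top1')[0]; b=shot('side','side1')[0]
cv2.imwrite('pics/ts.png',cv2.resize(np.vstack([a,b]),None,fx=.78,fy=.78)[:,:,::-1])
for n in('top','side','wrist'):
  p=camera_params(n);print(n,p['mtx'][0],p['k1'],rays(n,[[256,192]]))
print(sensors.get_obs(),bot.tcp_to_tips)
E
```

```text
top [461.96342069   0.         252.07410332] -0.08959925824949345 (array([ 0.54122063, -0.07701553,  1.2223658 ]), array([[ 0.04625553, -0.01467372, -0.99902287]]))
side [393.12770237   0.         250.76829891] -0.08105257616227426 (array([0.11188901, 0.50339417, 0.72035167]), array([[ 0.49515013, -0.6011122 , -0.62749741]]))
wrist [316.47637698   0.         253.25802783] -0.01933351482885887 (array([ 0.19357049, -0.51869989,  0.37191352]), array([[-0.26236263, -0.06935333, -0.96255712]]))
{'time': 0.1, 'q': array([-7.69467857e+01,  5.00976809e+00,  1.00390841e+01,  9.50999312e+01,
        3.83860088e-04,  9.00016154e+01]), 'qd': array([ 0.06126126, -0.0397038 ,  0.1401753 ,  0.0657892 , -0.07098529,
       -0.05760022]), 'joint_efforts': array([ 9.66949447e-04, -5.21559083e+01,  4.65655553e+01,  1.61181483e-02,
        7.39836514e-05,  1.69887443e-06]), 'ee_pos': array([ 0.12418077, -0.53560798,  0.2476373 ]), 'tcp_rot': array([-1.79929385e+02, -3.81868875e-04,  1.30515984e+01]), 'wrist_force': array([-0.09239732,  0.18892687,  0.05546496]), 'torque': array([-0.007388  , -0.03828107, -0.0564667 ]), 'grasp_force': 0.0, 'opening': 0.08536315513072659} 0.017
```

View pics/ts.png

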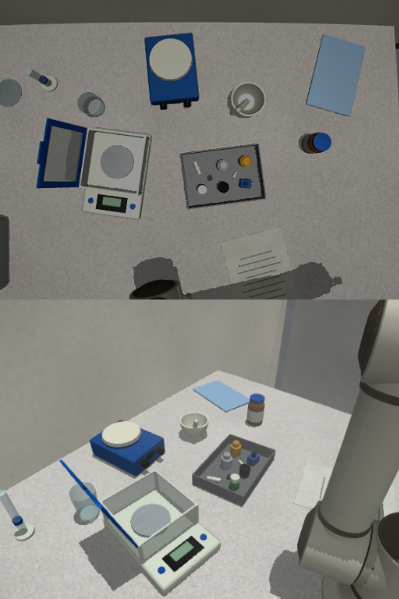

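The top view (scaled 0.78) shows the crate centred near (223,177), with the brass weight at about (245,161). The balance pan is near (117,161), and the cover leans outward on the left at (62,154). Next I measure from both views.

```bash
cat > m1.py <<'E'
from h import *
def tri(u,v):
    (o1,d1),(o2,d2)=rays('top',[u]),rays('side',[v]); d1,d2=d1[0],d2[0]
    s=np.linalg.lstsq(np.c_[d1,-d2],o2-o1,rcond=None)[0]; p,q=o1+s[0]*d1,o2+s[1]*d2
    return (p+q)/2,np.linalg.norm(p-q)
T=np.load('top1.npz');S=np.load('side1.npz')
def hsv(i): return cv2.cvtColor(i,cv2.COLOR_RGB2HSV)
for n,D in(('top',T),('side',S)):
    H=hsv(D['im'])
    for nm,lo,hi in(('brass',(12,120,90),(30,255,255)),('blue',(100,140,50),(125,255,255)),('red',(0,90,30),(12,255,255))):
        m=cv2.inRange(H,lo,hi); k,l,s,c=cv2.connectedComponentsWithStats(m)
        for i in range(1,k):
            if s[i,4]>25:
                ys,xs=np.where(l==i); P=depthpts(n,D['de'],np.c_[xs,ys])
                P=P[D['de'][ys,xs]>0]
                if len(P): print(n,nm,s[i],c[i].round(1),'min',P.min(0).round(3),'max',P.max(0).round(3),'med',np.median(P,0).round(3))
# crops
a=cv2.resize(T['im'][140:290,30:360],None,fx=2.4,fy=2.4,interpolation=cv2.INTER_CUBIC)
cv2.imwrite('pics/topc.png',a[:,:,::-1])
E
python3 m1.py
```

```text
top brass [308 199  14  15 163] [314.6 206.1] min [ 0.542 -0.267  0.005] max [ 0.578 -0.227  0.065] med [ 0.559 -0.243  0.046]
top blue [ 186   43   69   88 2666] [220.3  95.9] min [ 0.751 -0.089  0.065] max [0.978 0.085 0.082] med [ 0.812 -0.006  0.073]
top blue [51 97  9 10 31] [ 55.9 102.4] min [0.817 0.414 0.054] max [0.839 0.429 0.094] med [0.825 0.42  0.066]
top blue [  47  152   64   89 1670] [ 73.6 198.8] min [0.48  0.26  0.108] max [0.668 0.337 0.305] med [0.572 0.31  0.256]
top blue [402 171  22  23 414] [412.5 181.7] min [ 0.589 -0.499  0.115] max [ 0.642 -0.446  0.127] med [ 0.616 -0.472  0.122]
top blue [308 229  14  12 115] [314.2 234.9] min [ 0.472 -0.262  0.025] max [ 0.501 -0.228  0.044] med [ 0.485 -0.242  0.034]
top blue [113 254   6   6  30] [115.6 256.6] min [0.424 0.259 0.035] max [0.438 0.273 0.043] med [0.43  0.265 0.04 ]
top blue [167 262   6   6  33] [169.6 264.4] min [0.405 0.12  0.036] max [0.418 0.133 0.043] med [0.412 0.125 0.039]
side brass [296 181  13  11  95] [302.5 186.4] min [ 0.541 -0.26   0.038] max [ 0.578 -0.224  0.061] med [ 0.556 -0.239  0.04
[... 405 characters left out ...]
4   7  37] [324.5 202.1] min [ 0.473 -0.257  0.029] max [ 0.501 -0.228  0.033] med [ 0.481 -0.237  0.031]
side blue [ 77 206 100 112 548] [125.1 260.9] min [0.479 0.241 0.034] max [0.719 0.338 0.303] med [0.51  0.326 0.287]
side blue [ 17 278  12  12  62] [ 23.3 285. ] min [0.818 0.417 0.052] max [0.833 0.441 0.069] med [0.82 0.43 0.06]
side blue [257 301   8   7  44] [260.5 304. ] min [0.404 0.12  0.036] max [0.419 0.136 0.041] med [0.412 0.128 0.038]
side blue [202 343   9   8  59] [206.3 346.5] min [0.423 0.257 0.035] max [0.44  0.274 0.041] med [0.431 0.266 0.038]
side red [320 132  19   8  73] [329.2 135.8] min [ 0.587 -0.484  0.086] max [ 0.637 -0.439  0.1  ] med [ 0.601 -0.45   0.094]
```

View pics/topc.png

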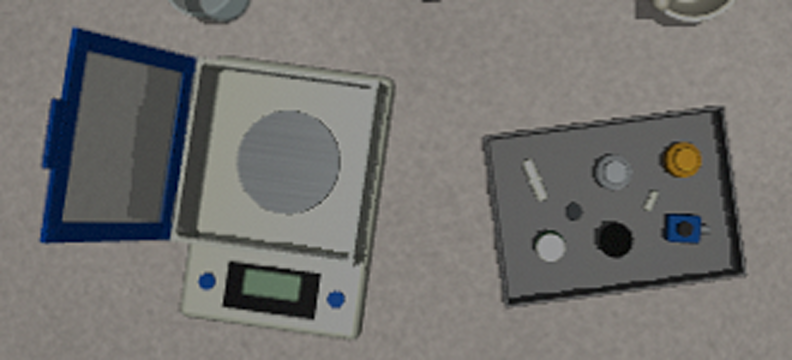

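View pics/side1.png

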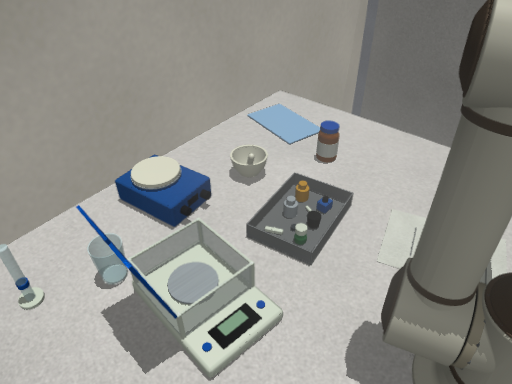

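The top crop shows the brass weight's knob at (683,157) at the crate's rear-right, the steel look-alike at (612,172) and the pan at (289,162). In the side view the brass knob is at (302,184), the pan at (193,283), and the cover leans outward from (78,207) to (176,318).

```bash
cat >> h.py <<'E'
def toolshift(w):
    o=sensors.get_obs(); from math import radians
    from scipy.spatial.transform import Rotation as Ro
    R=Ro.from_euler('xyz',o['tcp_rot'],degrees=True)
    print('pos',o['ee_pos'].round(4),'rot',o['tcp_rot'].round(2),'q',o['q'].round(1),'f',o['wrist_force'].round(1))
    for x in np.atleast_2d(w): print('target',x,'-> mm',((R.inv().apply(x-o['ee_pos']))*1000).round(1))
E
cat > m2.py <<'E'
from m1 import *
f=lambda u,v:(30+u/2.4-.3,140+v/2.4-.3)
print('brass knob',tri((314.5,205.6),(302.5,183.6)))
print('pan',tri(f(289,162),(193,283)), plane('top',[f(289,162)],.045))
# pan by depth
m=[(x,y) for y in range(180,235) for x in range(125,178)]
P=depthpts('top',T['de'],m); k=(P[:,2]>.0425)&(P[:,2]<.0475)
im=np.zeros(T['im'].shape[:2],np.uint8)
for (x,y),b in zip(m,k): im[y,x]=255*b
l=cv2.connectedComponentsWithStats(im); i=1+np.argmax(l[2][1:,4]); print('pan depth',l[2][i],plane('top',[l[3][i]],.045))
c=plane('top',[f(*p) for p in((485,138),(720,109),(742,272),(508,303))],.045); print('crate',c.round(3),c.mean(0))
c=plane('top',[f(*p) for p in((200,60),(393,79),(371,259),(180,234))],.110); print('shield',c.round(3),c.mean(0))
H=hsv(T['im']);m=cv2.inRange(H,(100,140,50),(125,255,255));ys,xs=np.where(m[152:245,40:115]);P=depthpts('top',T['de'],np.c_[xs+40,ys+152])
y=np.array([.134,.991,0]);x=np.array([.991,-.134,0])
pc=plane('top',[l[3][i]],.045)[0]; q=np.c_[(P-pc)@x,(P-pc)@y,P[:,2]]; q=q[np.argsort(q[:,2])]; 
print(np.c_[q[::120]].round(3)); print(np.polyfit(q[:,1],q[:,2],1))
toolshift([.559,-.243,.25])
E
python3 m2.py | grep -v '^top\|^side'
```

```text
brass knob (array([ 0.56005652, -0.24239673,  0.05551246]), np.float64(0.001043474951470714))
pan (array([0.55768615, 0.17794326, 0.03822855]), np.float64(0.0008386860021716283)) [[0.55728881 0.17619161 0.045     ]]
pan depth [ 128  186   44   43 1009] [[0.55771333 0.1783632  0.045     ]]
crate [[ 0.583 -0.033  0.045]
 [ 0.613 -0.283  0.045]
 [ 0.44  -0.305  0.045]
 [ 0.408 -0.057  0.045]] [ 0.51090531 -0.16936648  0.045     ]
shield [[0.66  0.255 0.11 ]
 [0.64  0.058 0.11 ]
 [0.459 0.079 0.11 ]
 [0.484 0.272 0.11 ]] [0.5607604  0.16592839 0.11      ]
[[-0.041  0.095  0.108]
 [-0.04   0.093  0.12 ]
 [ 0.068  0.096  0.126]
 [-0.088  0.1    0.144]
 [-0.077  0.112  0.176]
 [-0.086  0.12   0.206]
 [-0.081  0.126  0.235]
 [-0.085  0.133  0.258]
 [ 0.062  0.14   0.276]
 [ 0.053  0.142  0.28 ]
 [ 0.025  0.142  0.284]
 [-0.008  0.144  0.287]
 [ 0.085  0.145  0.29 ]
 [-0.009  0.146  0.296]]
[-0.64091846  0.3114898 ]
pos [ 0.1242 -0.5356  0.2476] rot [-179.93   -0.     13.05] q [-76.9   5.   10.   95.1   0.   90. ] f [-0.1  0.2  0.1]
target [ 0.559 -0.243  0.25 ] -> mm [ 489.7 -186.9   -2.1]
```

apply_moves(motion=[{"jaw":0.3,"xyz":[58,-22,0],"twist":-0.18},{"jaw":0.3,"xyz":[116,-44,0],"twist":-0.36},{"jaw":0.3,"xyz":[174,-66,0],"twist":-0.54},{"jaw":0.3,"xyz":[232,-88,0],"twist":-0.72},{"jaw":0.3,"xyz":[280,-107,0],"twist":-0.9}])

```text
time: 0.72
ee_pos: [0.3744, -0.3667, 0.248]
tcp_rot: [-180.0, -0.0, 65.0]
wrist_force: [0.1, -1.5, -0.6]
opening: 0.0559
grasp_force: 0.0
```

```bash
python3 -c "
from h import *
toolshift([[.50,-.245,.2],[.559,-.243,.2]]);print(sensors.get_obs()['opening'])"
```

```text
pos [ 0.3744 -0.3667  0.248 ] rot [-1.7999e+02 -1.0000e-02  6.5000e+01] q [-44.4   1.4   6.3  94.9   0.   70.6] f [ 0.1 -1.5 -0.6]
target [ 0.5   -0.245  0.2  ] -> mm [163.4  62.4  48. ]
target [ 0.559 -0.243  0.2  ] -> mm [190.1 115.1  48. ]
0.05588315601559894
```

apply_moves(motion=[{"jaw":0.3,"xyz":[48,29,0],"twist":-0.14},{"jaw":0.3,"xyz":[95,58,10],"twist":-0.28},{"jaw":0.3,"xyz":[143,87,25],"twist":-0.42},{"jaw":0.3,"xyz":[190,115,40],"twist":-0.562},{"jaw":0.3,"xyz":[190,115,48],"twist":-0.562}])

```text
time: 1.35
ee_pos: [0.5601, -0.2434, 0.1979]
tcp_rot: [-179.9, -0.1, 97.1]
wrist_force: [-0.5, -0.3, 0.0]
opening: 0.0555
grasp_force: 0.0
```

```bash
python3 - <<'E'
from h import *
toolshift([[.559,-.243,.026]])
im,de,c=shot('wrist','w1')
H=cv2.cvtColor(im,cv2.COLOR_RGB2HSV); m=cv2.inRange(H,(12,120,60),(30,255,255))
k,l,s,cc=cv2.connectedComponentsWithStats(m)
for i in range(1,k):
    if s[i,4]>100:
        ys,xs=np.where(l==i);P=depthpts('wrist',de,np.c_[xs,ys],c);print(s[i],cc[i],P.min(0),P.max(0))
        t=P[P[:,2]>P[:,2].max()-.004]; 
        (u,v),r=cv2.minEnclosingCircle(np.c_[xs,ys][P[:,2]>P[:,2].max()-.004].astype(np.float32)); print(u,v,r,plane('wrist',[[u,v]],P[:,2].max()-.001,c),t.mean(0),(t.min(0)+t.max(0))/2)
E
```

```text
pos [ 0.5601 -0.2434  0.1979] rot [-1.7988e+02 -1.0000e-01  9.7140e+01] q [-23.5  12.8  13.3  90.6   0.   59.4] f [-0.5 -0.3  0. ]
target [ 0.559 -0.243  0.026] -> mm [  0.3  -0.7 171.9]
[ 234  158   40   45 1366] [253.47218155 180.23792094] [ 0.54201407 -0.26062428  0.01197971] [ 0.57742556 -0.172128    0.32224744]
256.9066467285156 174.73236083984375 17.437044143676758 [[ 0.55179007 -0.17234721  0.32124744]] [ 0.55175334 -0.172128    0.32224744] [ 0.55175334 -0.172128    0.32224744]
```

View pics/w1.png

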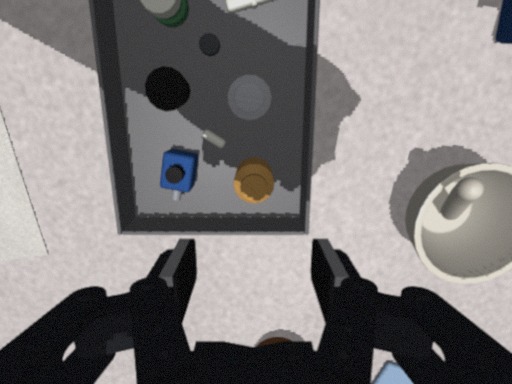

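The wrist view shows the brass knob near (256,182), with the boss head at (178,172) to its left and the crate wall at about x=308 to its right. There's room for the fingers on both sides.

```bash
python3 - <<'E'
from h import *
D=np.load('w1.npz'); c=(camera_params('wrist'),cv2.Rodrigues(D['rvec'])[0],D['tvec'])
im,de=D['im'],D['de']
H=cv2.cvtColor(im,cv2.COLOR_RGB2HSV); m=cv2.inRange(H,(12,120,60),(30,255,255));ys,xs=np.where((m>0)&(de>0));k=(xs>225)&(xs<285)&(ys>150)&(ys<210);ys,xs=ys[k],xs[k]
P=depthpts('wrist',de,np.c_[xs,ys],c);print(np.percentile(P[:,2],[1,50,90,99]))
for lo,hi in((.052,.065),(.036,.046)):
    k=(P[:,2]>lo)&(P[:,2]<hi); (u,v),r=cv2.minEnclosingCircle(np.c_[xs,ys][k].astype(np.float32)); print(k.sum(),u,v,r,plane('wrist',[[u,v]],np.median(P[k,2]),c),P[k].min(0),P[k].max(0))
E
```

```text
[0.01435331 0.04204273 0.05706173 0.0578874 ]
582 253.98374938964844 186.67327880859375 13.716634750366211 [[ 0.56035162 -0.24118417  0.05658362]] [ 0.5488947  -0.2533833   0.05227495] [ 0.57221957 -0.22974149  0.05817619]
636 253.5 181.75807189941406 20.32453155517578 [[ 0.55983281 -0.2406678   0.04106224]] [ 0.54201407 -0.26062428  0.03619793] [ 0.57742556 -0.22291732  0.04341151]
```

apply_moves(motion=[{"jaw":0.3,"xyz":[2,0,50],"twist":0},{"jaw":0.3,"xyz":[2,0,100],"twist":0},{"jaw":0.3,"xyz":[2,0,145],"twist":0},{"jaw":0.3,"xyz":[2,0,165],"twist":0},{"jaw":0.3,"xyz":[2,0,174],"twist":0}])

```text
time: 2.02
ee_pos: [0.5575, -0.2446, 0.0263]
tcp_rot: [-180.0, -0.0, 96.7]
wrist_force: [-0.1, -0.3, -0.1]
opening: 0.0556
grasp_force: 0.0
```

apply_moves(motion=[{"jaw":-0.3,"xyz":[0,0,0]},{"jaw":-0.5,"xyz":[0,0,0]},{"jaw":-0.5,"xyz":[0,0,0]},{"jaw":-0.5,"xyz":[0,0,0]}], grip_force=40)

```text
validation failed for argument at $.mo...
```

apply_moves(motion=[{"jaw":0.3,"xyz":[0,0,0],"twist":0},{"jaw":0.3,"xyz":[0,0,0],"twist":0}], grip_force=40)

```text
time: 2.28
ee_pos: [0.5588, -0.2444, 0.0281]
tcp_rot: [179.9, 0.1, 96.8]
wrist_force: [-0.1, -0.4, 0.3]
opening: 0.0555
grasp_force: 0.0
```

```bash
python3 -c "
from h import *
toolshift([[.560,-.2415,.024]])"
```

```text
pos [ 0.5588 -0.2444  0.0281] rot [1.7988e+02 7.0000e-02 9.6810e+01] q [-23.6  14.4  -3.7  71.8  -0.   59.6] f [-0.1 -0.4  0.3]
target [ 0.56   -0.2415  0.024 ] -> mm [2.8 1.5 4.1]
```

apply_moves(motion=[{"jaw":0.3,"xyz":[3,1.5,3],"twist":0},{"jaw":-0.1,"xyz":[3,1.5,3],"twist":0},{"jaw":-0.4,"xyz":[3,1.5,3],"twist":0},{"jaw":-0.6,"xyz":[3,1.5,3],"twist":0},{"jaw":-0.6,"xyz":[3,1.5,3],"twist":0}], grip_force=40)

```text
time: 2.9
ee_pos: [0.5594, -0.2407, 0.0237]
tcp_rot: [179.9, -0.0, 96.8]
wrist_force: [1.0, 3.2, 5.5]
opening: 0.0374
grasp_force: 40.9
```

apply_moves(motion=[{"jaw":-0.6,"xyz":[0,0,0],"twist":0},{"jaw":-0.6,"xyz":[0,0,-10],"twist":0},{"jaw":-0.6,"xyz":[0,0,-30],"twist":0}], grip_force=40)

```text
time: 3.28
ee_pos: [0.5579, -0.2406, 0.0527]
tcp_rot: [-179.8, -0.1, 96.8]
wrist_force: [0.2, 0.9, -3.5]
opening: 0.0369
grasp_force: 40.7
```

apply_moves(motion=[{"jaw":-0.6,"xyz":[0,0,-45],"twist":0},{"jaw":-0.6,"xyz":[0,0,-90],"twist":0},{"jaw":-0.6,"xyz":[15,2,-130],"twist":0},{"jaw":-0.6,"xyz":[60,7,-145],"twist":0},{"jaw":-0.6,"xyz":[105,12,-145],"twist":0}])

```text
time: 3.9
ee_pos: [0.5588, -0.1346, 0.2012]
tcp_rot: [179.8, 0.1, 96.7]
wrist_force: [0.6, 0.3, -4.3]
opening: 0.0373
grasp_force: 41.2
```

apply_moves(motion=[{"jaw":-0.6,"xyz":[50,6,0],"twist":0},{"jaw":-0.6,"xyz":[100,12,0],"twist":0},{"jaw":-0.6,"xyz":[150,18,0],"twist":0},{"jaw":-0.6,"xyz":[200,24,0],"twist":0},{"jaw":-0.6,"xyz":[230,28,0],"twist":0}])

```text
time: 4.53
ee_pos: [0.5586, 0.0986, 0.1994]
tcp_rot: [180.0, 0.0, 96.9]
wrist_force: [0.4, 0.1, -3.9]
opening: 0.0371
grasp_force: 41.2
```

```bash
python3 -c "
from h import *
toolshift([[.5575,.177,.2]]);print(sensors.get_obs()['grasp_force'])"
```

```text
pos [0.5586 0.0986 0.1994] rot [179.97   0.    96.9 ] q [10.   6.6  6.4 89.8 -0.  93.1] f [ 0.4  0.1 -3.9]
target [0.5575 0.177  0.2   ] -> mm [78.   8.4 -0.6]
41.170053858077154
```

```bash
python3 - <<'E'
from h import *
im,de,c=shot('wrist','w2')
ys,xs=np.mgrid[0:384,0:512]; uv=np.c_[xs.ravel(),ys.ravel()];P=depthpts('wrist',de,uv,c)
k=(de.ravel()>0)&(P[:,2]>.0415)&(P[:,2]<.05)&(abs(P[:,0]-.5575)<.1)&(abs(P[:,1]-.177)<.1)
m=(k.reshape(384,512)*255).astype(np.uint8)
m=cv2.morphologyEx(m,cv2.MORPH_OPEN,np.ones((3,3)));n,l,s,cc=cv2.connectedComponentsWithStats(m);i=1+np.argmax(s[1:,4]);print(s[i])
cs=max(cv2.findContours((l==i).astype(np.uint8),0,1)[0],key=cv2.contourArea);(u,v),ax,an=cv2.fitEllipse(cv2.convexHull(cs));print(u,v,ax)
q=P[(l==i).ravel()];z=np.median(q[:,2]);print(z,plane('wrist',[[u,v]],z,c),q.min(0),q.max(0))
E
```

```text
[  200    20   129   136 13700]
263.8540954589844 88.14082336425781 (129.41749572753906, 135.92868041992188)
0.043662702744309334 [[0.55761125 0.18284373 0.0436627 ]] [0.50351799 0.12566564 0.04150636] [0.61296638 0.23465865 0.04672084]
```

View pics/w2.png

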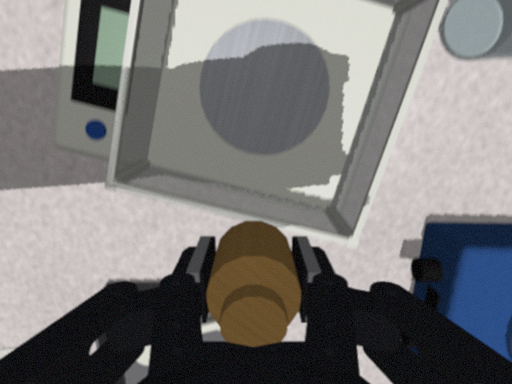

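The wrist view shows the pan at (264,88), inside the shield, and the weight held between the pads at about (254,285). I'm using pan centre (0.558, 0.179) and z of about 0.044–0.045.

apply_moves(motion=[{"jaw":-0.6,"xyz":[40,4.5,0],"twist":0},{"jaw":-0.6,"xyz":[80,9,0],"twist":0},{"jaw":-0.6,"xyz":[80,9,40],"twist":0},{"jaw":-0.6,"xyz":[80,9,80],"twist":0},{"jaw":-0.6,"xyz":[80,9,105],"twist":0}])

```text
time: 5.2
ee_pos: [0.5577, 0.1766, 0.092]
tcp_rot: [-179.9, 0.0, 96.8]
wrist_force: [-0.5, 0.1, -4.1]
opening: 0.037
grasp_force: 41.1
```

apply_moves(motion=[{"jaw":-0.6,"xyz":[0,0,8],"twist":0},{"jaw":-0.6,"xyz":[0,0,12],"twist":0},{"jaw":-0.6,"xyz":[0,0,15],"twist":0},{"jaw":-0.6,"xyz":[0,0,15],"twist":0}])

```text
time: 5.7
ee_pos: [0.5588, 0.1771, 0.079]
tcp_rot: [179.9, -0.0, 96.8]
wrist_force: [0.5, 0.1, -4.4]
opening: 0.037
grasp_force: 41.2
```

apply_moves(motion=[{"jaw":-0.6,"xyz":[1,0,5],"twist":0},{"jaw":-0.6,"xyz":[1,0,8],"twist":0},{"jaw":-0.6,"xyz":[1,0,10],"twist":0},{"jaw":-0.6,"xyz":[1,0,11],"twist":0},{"jaw":-0.6,"xyz":[1,0,11],"twist":0}])

```text
time: 6.32
ee_pos: [0.5583, 0.178, 0.0672]
tcp_rot: [-180.0, 0.0, 96.8]
wrist_force: [0.3, -0.2, -3.7]
opening: 0.0372
grasp_force: 41.2
```

apply_moves(motion=[{"jaw":-0.6,"xyz":[0,0,1],"twist":0},{"jaw":-0.6,"xyz":[0,0,1],"twist":0}])

```text
time: 6.58
ee_pos: [0.5583, 0.1781, 0.0663]
tcp_rot: [-180.0, -0.0, 96.8]
wrist_force: [-0.4, -0.3, -4.2]
opening: 0.0372
grasp_force: 41.2
```

apply_moves(motion=[{"jaw":-0.6,"xyz":[0,0,1],"twist":0},{"jaw":-0.6,"xyz":[0,0,1],"twist":0}])

```text
time: 6.82
ee_pos: [0.5583, 0.1781, 0.0652]
tcp_rot: [-180.0, 0.0, 96.8]
wrist_force: [0.5, -0.1, -4.1]
opening: 0.0369
grasp_force: 41.2
```

apply_moves(motion=[{"jaw":-0.6,"xyz":[0,0,1],"twist":0},{"jaw":-0.6,"xyz":[0,0,1],"twist":0}])

```text
time: 7.08
ee_pos: [0.5584, 0.1781, 0.0648]
tcp_rot: [180.0, -0.0, 96.8]
wrist_force: [-1.5, -0.7, 0.6]
opening: 0.0371
grasp_force: 41.7
```

apply_moves(motion=[{"jaw":-0.6,"xyz":[0,0,0.7],"twist":0},{"jaw":-0.6,"xyz":[0,0,0.7],"twist":0}])

```text
time: 7.32
ee_pos: [0.5584, 0.1781, 0.0647]
tcp_rot: [180.0, -0.0, 96.8]
wrist_force: [-4.5, -1.8, 6.5]
opening: 0.0371
grasp_force: 42.4
```

apply_moves(motion=[{"jaw":-0.05,"xyz":[0,0,-0.5],"twist":0},{"jaw":0.1,"xyz":[0,0,-0.5],"twist":0},{"jaw":0.3,"xyz":[0,0,-0.5],"twist":0},{"jaw":0.3,"xyz":[0,0,-0.5],"twist":0}], grip_force=20)

```text
time: 7.82
ee_pos: [0.5584, 0.1781, 0.064]
tcp_rot: [180.0, -0.0, 96.8]
wrist_force: [0.6, 1.0, 0.4]
opening: 0.0553
grasp_force: 0.0
```

apply_moves(motion=[{"jaw":0.3,"xyz":[0,0,-15],"twist":0},{"jaw":0.3,"xyz":[0,0,-45],"twist":0},{"jaw":0.3,"xyz":[0,0,-90],"twist":0},{"jaw":0.3,"xyz":[0,0,-140],"twist":0},{"jaw":0.3,"xyz":[-40,0,-180],"twist":0}])

```text
time: 8.45
ee_pos: [0.563, 0.1395, 0.2473]
tcp_rot: [179.9, -0.0, 97.0]
wrist_force: [1.3, -0.3, 0.5]
opening: 0.0556
grasp_force: 0.0
```

```bash
python3 - <<'E'
from h import *
toolshift([.57,.4,.3])
im,de,c=shot('wrist','w3'); t=shot('top','t3'); s=shot('side','s3')
for n,D in(('wrist',(im,de,c)),('top',t),('side',s)):
    H=cv2.cvtColor(D[0],cv2.COLOR_RGB2HSV); m=cv2.inRange(H,(12,120,60),(30,255,255));ys,xs=np.where((m>0)&(D[1]>0))
    P=depthpts(n,D[1],np.c_[xs,ys],D[2]);P=P[(abs(P[:,0]-.558)<.05)&(abs(P[:,1]-.178)<.05)&(P[:,2]<.12)]
    if len(P): k=P[:,2]>.09; print(n,len(P),P.min(0),P.max(0),(P[k].min(0)+P[k].max(0))/2)
cv2.imwrite('pics/both3.png',np.hstack([im[0:384,56:456],s[0][:,0:400]])[:,:,::-1])
E
```

```text
pos [0.563  0.1395 0.2473] rot [ 1.7986e+02 -4.0000e-02  9.7000e+01] q [13.9  9.  14.4 95.3  0.  96.9] f [ 1.3 -0.3  0.5]
target [0.57 0.4  0.3 ] -> mm [257.7  38.8 -52.4]
wrist 1154 [0.54151579 0.15071424 0.04268365] [0.57829807 0.19229799 0.0999799 ] [0.55902463 0.17662671 0.09565953]
side 381 [0.53925886 0.15740704 0.0440047 ] [0.57453065 0.19304349 0.10193528] [0.55779188 0.17522528 0.09650697]
```

View pics/both3.png

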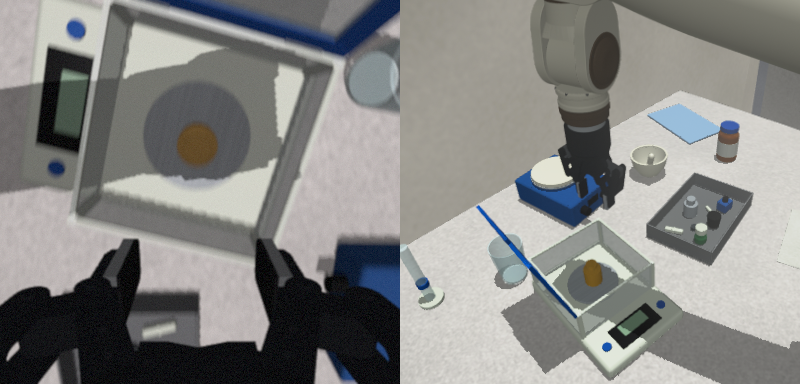

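The weight stands upright and free at about (0.5585, 0.176), within 3 mm of the pan centre. In the side view the cover still leans outward, from (478,207) to (576,317). Next I go over the cover to its outer side.

apply_moves(motion=[{"jaw":-0.5,"xyz":[0,0,-55],"twist":0.06},{"jaw":-1,"xyz":[5,0,-110],"twist":0.12},{"jaw":-1,"xyz":[55,6,-118],"twist":0.18},{"jaw":-1,"xyz":[105,13,-118],"twist":0.25},{"jaw":-1,"xyz":[155,19,-118],"twist":0.25}])

```text
time: 9.22
ee_pos: [0.5631, 0.2965, 0.3615]
tcp_rot: [-180.0, 0.0, 82.4]
wrist_force: [0.4, -0.7, 0.8]
opening: 0.0001
grasp_force: 0.0
```

```bash
cat > b.py <<'E'
from h import *
import sys
pc=np.array([.5575,.1785,0]);X=np.array([.991,-.134,0]);Y=np.array([.134,.991,0])
def show(T):  # targets in balance coordinates x,y and world z
    p=sensors.get_obs()['ee_pos']-pc; print('bal',(p@X).round(4),(p@Y).round(4),p[2].round(4)); toolshift([pc+t[0]*X+t[1]*Y+np.array([0,0,t[2]]) for t in T])
def cover(tag):
    for n in('top','side'):
        im,de,c=shot(n,tag+n); H=cv2.cvtColor(im,cv2.COLOR_RGB2HSV);ys,xs=np.where((cv2.inRange(H,(100,140,50),(125,255,255))>0)&(de>0))
        P=depthpts(n,de,np.c_[xs,ys],c)-pc; q=np.c_[P@X,P@Y,P[:,2]]
        q=q[(abs(q[:,0])<.1)&(q[:,1]>-.12)&(q[:,1]<.17)&(q[:,2]>.1)&(q[:,2]<.33)]
        r=np.hypot(q[:,1]-.093,q[:,2]-.11); q=q[(r>.12)&(r<.22)]
        if len(q): th=np.arctan2(q[:,2]-.11,.093-q[:,1]);print(n,len(q),'theta',np.percentile(th,[5,50,95]).round(3))
E
python3 -c "
from b import *
show([[-.02,.185,.36],[-.02,.185,.26]])"
```

```text
bal -0.0102 0.1177 0.3615
pos [0.5631 0.2965 0.3615] rot [-1.7996e+02  2.0000e-02  8.2430e+01] q [ 27.8  23.9  46.1 112.3   0.  125.3] f [ 0.4 -0.7  0.8]
target [0.56247  0.364515 0.36    ] -> mm [67.4 -9.6  1.5]
target [0.56247  0.364515 0.26    ] -> mm [ 67.4  -9.6 101.5]
```

apply_moves(motion=[{"jaw":-1,"xyz":[34,-5,0],"twist":0},{"jaw":-1,"xyz":[67,-10,0],"twist":0},{"jaw":-1,"xyz":[67,-10,0],"twist":0}])

```text
time: 9.6
ee_pos: [0.5618, 0.365, 0.3598]
tcp_rot: [-179.9, 0.1, 82.7]
wrist_force: [-0.4, -0.3, -0.5]
opening: 0.0003
grasp_force: 0.0
```

```bash
python3 -c "
from b import *
show([[-.02,.185,.26]]);cover('c1')"
```

```text
bal -0.0208 0.1854 0.3598
pos [0.5618 0.365  0.3598] rot [-1.7986e+02  9.0000e-02  8.2670e+01] q [ 33.   31.   56.  115.2   0.  130.3] f [-0.4 -0.3 -0.5]
target [0.56247  0.364515 0.26    ] -> mm [-0.2  1.  99.8]
top 728 theta [1.837 1.849 1.869]
side 383 theta [1.848 1.862 1.877]
```

apply_moves(motion=[{"jaw":-1,"xyz":[0,0,45],"twist":0},{"jaw":-1,"xyz":[0,0,90],"twist":0},{"jaw":-1,"xyz":[-15,0,90],"twist":0},{"jaw":-1,"xyz":[-30,0,90],"twist":0},{"jaw":-1,"xyz":[-45,0,90],"twist":0}])

```text
time: 10.32
ee_pos: [0.5571, 0.3165, 0.2754]
tcp_rot: [179.8, -0.2, 82.5]
wrist_force: [-0.2, 2.0, 1.4]
opening: -0.0
grasp_force: 0.0
```

```bash
python3 -c "
from b import *
show([[-.02,.086,.27]]);cover('c2')"
```

```text
bal -0.0189 0.1367 0.2754
pos [0.5571 0.3165 0.2754] rot [ 1.7979e+02 -1.6000e-01  8.2460e+01] q [ 29.6  18.8  29.3 100.2   0.  127.1] f [-0.2  2.   1.4]
target [0.549204 0.266406 0.27    ] -> mm [-50.7  -1.2   5.2]
top 311 theta [1.681 1.696 1.716]
side 306 theta [1.685 1.707 1.722]
```

apply_moves(motion=[{"jaw":-1,"xyz":[-17,0,2],"twist":0},{"jaw":-1,"xyz":[-34,-1,3],"twist":0},{"jaw":-1,"xyz":[-51,-1,4],"twist":0},{"jaw":-1,"xyz":[-66,-1,4],"twist":0},{"jaw":-1,"xyz":[-81,-1,5],"twist":0}])

```text
time: 11.05
ee_pos: [0.5449, 0.2366, 0.2672]
tcp_rot: [180.0, -0.0, 82.5]
wrist_force: [0.6, 2.2, -0.3]
opening: 0.0
grasp_force: 0.8
```

```bash
python3 -c "
from b import *
show([[-.02,.0226,.265],[-.02,-.0067,.2496]]);cover('c3')"
```

```text
bal -0.0203 0.0559 0.2672
pos [0.5449 0.2366 0.2672] rot [ 1.7999e+02 -1.0000e-02  8.2490e+01] q [ 23.5  11.7  19.7  98.    0.  121. ] f [ 0.6  2.2 -0.3]
target [0.5407084 0.2035766 0.265    ] -> mm [-33.3   0.2   2.2]
target [0.5367822 0.1745403 0.2496   ] -> mm [-62.6   0.1  17.6]
top 283 theta [1.214 1.229 1.24 ]
side 629 theta [1.205 1.228 1.242]
```

apply_moves(motion=[{"jaw":-1,"xyz":[-17,0,0],"twist":0},{"jaw":-1,"xyz":[-33,0,2],"twist":0},{"jaw":-1,"xyz":[-48,0,9],"twist":0},{"jaw":-1,"xyz":[-63,0,17],"twist":0},{"jaw":-1,"xyz":[-76,0,27],"twist":0}])

```text
time: 11.78
ee_pos: [0.5348, 0.1609, 0.2396]
tcp_rot: [180.0, 0.0, 82.5]
wrist_force: [-1.0, 1.5, 1.0]
opening: -0.0001
grasp_force: 0.6
```

```bash
python3 -c "
from b import *
show([[-.02,-.0329,.228],[-.02,-.0503,.1987],[-.02,-.0614,.1667]]);cover('c4')"
```

```text
bal -0.0202 -0.0205 0.2396
pos [0.5348 0.1609 0.2396] rot [179.99   0.    82.47] q [ 16.7   6.   10.2  94.2  -0.  114.3] f [-1.   1.5  1. ]
target [0.5332714 0.1485761 0.228    ] -> mm [-12.4   0.1  11.6]
target [0.5309398 0.1313327 0.1987   ] -> mm [-29.8   0.1  40.9]
target [0.5294524 0.1203326 0.1667   ] -> mm [-40.9   0.   72.9]
top 817 theta [0.728 0.745 0.76 ]
side 805 theta [0.719 0.732 0.75 ]
```

apply_moves(motion=[{"jaw":-1,"xyz":[-12,0,12],"twist":0},{"jaw":-1,"xyz":[-22,0,26],"twist":0},{"jaw":-1,"xyz":[-30,0,41],"twist":0},{"jaw":-1,"xyz":[-36,0,57],"twist":0},{"jaw":-1,"xyz":[-41,0,73],"twist":0}])

```text
time: 12.5
ee_pos: [0.5297, 0.1211, 0.1668]
tcp_rot: [180.0, 0.0, 82.5]
wrist_force: [0.5, 0.2, 1.5]
opening: 0.0003
grasp_force: 0.5
```

apply_moves(motion=[{"jaw":-1,"xyz":[-3,0,12],"twist":0},{"jaw":-1,"xyz":[-5,0,22],"twist":0},{"jaw":-1,"xyz":[-6,0,29],"twist":0},{"jaw":-1,"xyz":[-6,0,33],"twist":0},{"jaw":-1,"xyz":[-6,0,33],"twist":0}])

```text
time: 13.12
ee_pos: [0.5288, 0.1155, 0.1339]
tcp_rot: [-180.0, 0.0, 82.5]
wrist_force: [-0.4, 0.5, 0.2]
opening: -0.0001
grasp_force: 0.0
```

```bash
python3 -c "
from b import *
show([[-.02,-.066,.132]]);cover('c5')"
```

```text
bal -0.02 -0.0663 0.1339
pos [0.5288 0.1155 0.1339] rot [-1.7999e+02  1.0000e-02  8.2500e+01] q [ 12.3   3.1  -4.6  82.4  -0.  109.8] f [-0.4  0.5  0.2]
target [0.528836 0.115774 0.132   ] -> mm [0.3 0.  1.9]
top 793 theta [0.024 0.043 0.067]
side 650 theta [0.024 0.037 0.071]
```

apply_moves(motion=[{"jaw":-1,"xyz":[0,0,1],"twist":0},{"jaw":-1,"xyz":[0,0,2],"twist":0},{"jaw":-1,"xyz":[0,0,2],"twist":0}])

```text
time: 13.6
ee_pos: [0.529, 0.1156, 0.133]
tcp_rot: [179.9, -0.0, 82.5]
wrist_force: [-2.3, -0.0, 4.8]
opening: 0.0001
grasp_force: 2.8
```

apply_moves(motion=[{"jaw":-1,"xyz":[0,0,1],"twist":0},{"jaw":-1,"xyz":[0,0,1],"twist":0}])

```text
time: 13.85
ee_pos: [0.5291, 0.1156, 0.1329]
tcp_rot: [179.9, -0.0, 82.5]
wrist_force: [-3.9, -1.0, 11.1]
opening: 0.0
grasp_force: 5.9
```

Firm contact with no further travel, so the cover is down on the rim. I retreat and check.

apply_moves(motion=[{"jaw":-1,"xyz":[0,0,-15],"twist":0},{"jaw":-1,"xyz":[0,0,-50],"twist":0},{"jaw":-1,"xyz":[-30,0,-100],"twist":0},{"jaw":-1,"xyz":[-80,0,-130],"twist":0},{"jaw":-1,"xyz":[-130,0,-140],"twist":0}])

```text
time: 14.48
ee_pos: [0.5121, -0.0145, 0.274]
tcp_rot: [179.8, -0.0, 82.6]
wrist_force: [0.5, -0.6, -0.9]
opening: -0.0003
grasp_force: 0.0
```

apply_moves(motion=[{"jaw":-1,"xyz":[-30,-40,0],"twist":0},{"jaw":-1,"xyz":[-50,-80,0],"twist":0},{"jaw":-1,"xyz":[-60,-100,0],"twist":0},{"jaw":-1,"xyz":[-60,-100,0],"twist":0}])

```text
time: 14.98
ee_pos: [0.4042, -0.0602, 0.2723]
tcp_rot: [179.9, 0.0, 82.4]
wrist_force: [0.9, -0.2, 0.7]
opening: -0.0001
grasp_force: 0.0
```

```bash
python3 -c "
from b import *
show([[0,0,.3]]);cover('c6')
a=np.load('c6top.npz')['im'][100:330,30:400];b=np.load('c6side.npz')['im'][130:384,0:370]
cv2.imwrite('pics/fin.png',cv2.resize(np.hstack([a,b[:230]]),None,fx=1.08,fy=1.08)[:,:,::-1])"
```

```text
bal -0.1199 -0.2571 0.2723
pos [ 0.4042 -0.0602  0.2723] rot [179.88   0.    82.42] q [ -8.5 -13.6  -4.7  98.8  -0.   89.1] f [ 0.9 -0.2  0.7]
target [0.5575 0.1785 0.3   ] -> mm [256.8 120.5 -27.4]
top 984 theta [0.023 0.042 0.067]
side 911 theta [0.021 0.033 0.048]
```

View pics/fin.png

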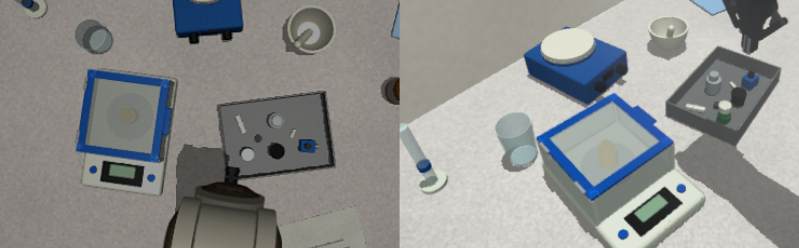

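The cover lies flat on the shield, the brass weight stands at (128,114) on the pan under it, and the other parts are still in the crate.

```bash
python3 -c "
from h import *
print(bot.job_done())"
```

```text
the job is handed in; nothing more can be done
None
```

The job is handed in at about 15 s: by the last camera check the brass weight stands upright within about 3 mm of the pan's centre, the cover is folded flat, and the other parts are still in the crate (no verdict was returned).

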